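Roll a waxed cheese log onto the wrapping line

TASK

Roll the red waxed cheese log across the white wrapping board onto the green line, ready for wrapping: push it gently sideways with the fingertips, a little above its mid-height, so that it rolls all the way and stays lying still along the line, its long axis right over the line. Do not grip, lift or slide it, and leave the pale log and the other things around the board where they are.

Things in the scene. Friction and masses are not known exactly. Their poses are not given: they have to be found in the camera images.
- line (a point): middle of the straight green line, 12 mm wide and 180 mm long, painted across the top of the fixed white wrapping board (190 x 320 mm, 12 mm thick, lying flat on the worktop). The point lies on the board's top face (z = 12 mm); the line runs along the point's x axis, the board's 320 mm along its y axis, z is up. The board may stand turned by up to 0.2 rad
- red_log: dark red waxed cheese log, cylinder 48 mm in diameter, 130 mm long, 0.25 kg, white paper sleeve. Origin: its centre, 24 mm above the board's top. x: long axis, within 0.06 rad of the line's; z: up at the start, turns as it rolls. 70 to 110 mm to one side of the line. Slippery wax. Pushed slowly 0 to 12 mm above mid-height it rolls ahead of the finger and stops soon after it; nearer the top it jams
- pale_log: pale yellow waxed log of the same size, weight and build, lying on the board on the other side of the line, 70 to 110 mm from it; origin at its centre, x its long axis. It rolls as easily and must stay where it is
- jar: bystander: spice jar with an ochre lid, 44 mm in diameter, 100 mm tall, standing on the worktop to the right of the board; origin at the centre of its underside
- portion: bystander: film-wrapped cheese wedge, 76 x 93 x 52 mm, on the worktop to the right of the board; origin at the centre of its underside
- tape: bystander: roll of beige tape lying flat, 62 mm in diameter, 19 mm high, on the worktop to the left of the board; origin at the centre of its underside
Not all that is in view belongs to the job. What is shaped like the red_log but blue is not meant.

How it is judged:
On the way, in this order (a step that is already met when the one before it is completed fails the run):
1. the fingers push on the red log while it turns (contact force between the fingers and red_log above 0.05 N and angular speed of red_log above 0.15 rad/s), for 0.05 s.
2. the red log has rolled over by at least 109 degrees (angle between red_log's own z axis and vertical above 1.9 rad), for 0.05 s.
At the end, for the whole second after the job is handed in: The red log rests on the board, still, with its centre within 10 mm of the green line sideways and 35 mm of its middle lengthways, its axis within 0.12 rad of the line; the pale log, jar, cheese portion and tape roll are within 12 mm of where they stood (y of red_log in the frame of line between -0.01 and 0.01 m and x of red_log in the frame of line between -0.035 and 0.035 m and angle between the x axis of red_log and the x axis of line, either way round below 0.12 rad and height (world z) of red_log between 0.032 and 0.04 m and linear speed of red_log below 0.005 m/s and angular speed of red_log below 0.15 rad/s and distance of each of pale_log, jar, portion, tape from where it was at the start of the episode below 0.012 m); the robot touches nothing.
It fails at once if the red log is lifted more than 12 mm off the board (height (world z) of red_log above 0.048 m).
It fails at once if the red log falls off the board (height (world z) of red_log below 0.028 m).
It fails at once if the fingers press on the red log with more than 20 N (contact force between the fingers and red_log above 20 N).
It fails at once if a bystander (the pale log, the spice jar, the cheese portion or the tape roll) is moved by more than 12 mm (distance of any of pale_log, jar, portion, tape from where it was at the start of the episode above 0.012 m).
It also fails if it takes over 45 s, if anything falls off the work surface, if the arm or the gripper's body presses on something with over 40 N, if the wrist force passes 120 N, or if a joint passes its speed limit or range.

ROBOT

A 6-joint arm with a two-finger parallel gripper is mounted at the origin on a cart in front of the work surface, level with it; the furniture and walls round the work are solid. World frame = base frame: x ahead of the robot, y to its left, z up, the work surface at z = 0. Lengths are in m, angles in rad, forces in N, time in s.
With the tool pointing down it reaches from about 0.25 to 0.775 m from the base axis. Payload 4 kg.
Tool frame: the origin (TCP) lies midway between the tips of the shut fingers; the grasp point (between the pads) lies 19 mm behind it; z points along the fingers, y is the line along which they close (so a half turn about z gives the same grasp; the last joint's range is limited). The gripper opens to 94 mm and grips with 3 to 60 N. Pads are 16 mm wide; open, the fingers measure 119 mm over their backs; the gripper's body (75 mm by 177 mm) begins 78 mm behind the grasp point.
Start: joints at [1.193, 0.087, 1.371, -0, 1.684, -0.103], TCP at [0.149, 0.529, 0.206] pointing down, gripper open.
Joint ranges: [-3.1, 3.1], [-0.76, 2.03], [0.27, 2.55], [-1.08, 4.22], [0.17, 2.65], [-2.57, 2.57]. Speed limits (rad/s): [2.79, 2.79, 3.14, 3.14, 3.14, 3.14].

INTERFACE

Orientations are given as [roll, pitch, yaw] about the fixed x, y, z axes, in that order (R = Rz(yaw) Ry(pitch) Rx(roll)).
In Python, from bench import sensors, eyes, job gives the robot as it stands.
- The arm moves only by the tool arm_command, never from a script. Its argument "series" is a list of rows, each a list of 7 numbers: the opening, from 0 (shut) to 1 (fully open), then the shift along the tool's x, y, z in cm, then the turn, a rotation vector about the tool's x, y, z in rad. In form: [[fingers, dx, dy, dz, wx, wy, wz], ...]. A call has 1 to 20 rows; each row shifts and turns the commanded pose from where the row before left it, along the tool's axes as they then stand; what a row does not reach is not made up. A row lasts 1/10 s, in which the tool goes at most 50 mm and 8.59 degrees, less where a joint would pass 70% of its speed; a pose out of reach is approached as far as the arm can. A call with a gripper value outside its range is refused whole. The fingers move at their own pace and stop on an object; the grip force is fixed at half the most. Time passes only in rows, so rows that do not move let the fingers close. It gives the time, the measured TCP pose, the force and the opening at its end, in the units of the state.
- sensors.get_obs(): the state, without advancing time (a new reading comes with each control period).
- eyes.snapshot(name): name is "scene" or "top" or "wrist"; returns the picture (400x640x3 uint8, blue, green, red); there is no depth.
- eyes.get_calibration(name): a dict with "mtx" (3x3 intrinsics, pixels), "k1" (the pictures are not rectified: a ray, as slopes to the right and down, at radius r is drawn at 1 + k1 r^2 times it, then the intrinsics apply), "R" (3x3) and "t" (3): a world point X has camera coordinates R X + t. Camera axes: x right, y down, z forward; pixel columns grow to the right and rows downward; lengths in m; the calibration is good to about 2 mm. A picture is of the moment at which its call begins: read the wrist's pose just before it. get_calibration takes no time and is no camera call; for the wrist camera it gives the pose at the moment of the call.
- job.close_job(): hands the job in, once; it reports no verdict.
The state is a dict: "time": time; "joint_positions": joint angles; "qvel": joint speeds; "joint_torque": joint torques, N m; "tool_pos": TCP position; "ee_rot": TCP orientation; "wrist_force": force on the tool from outside, world axes, zero at the start; "wrist_torque": the same for the moment, N m; "width": finger opening in m.
Only numpy, scipy, OpenCV 4.12 (cv2) and the standard library are available. Lean on these libraries where they do the work, as an engineer would, in place of code of your own. Each camera call takes 0.05 s, during which the arm holds its last target. There are 200 camera calls.

## Working session

There is one attempt and no reset: what is moved stays moved. The work goes in short steps, Python scripts to look and compute and a tool call to move; the robot and the scene stay as the last step left them, time stands still between calls to the robot, and variables do not carry over. Pictures are saved under pics/ and viewed, on a budget of 10 in all, crops included, one or two more only if the job needs it, and the job is handed in when it is done.

Besides the shell and the picture viewer there is one more tool, called after "Request:" as name([rows], argument=value, ...), one row to a line, values as JSON. arm_command: Moves the arm, as the interface text tells. Its arguments: {"type":"object","properties":{"series":{"type":"array","items":{"type":"array","items":{"type":"number"}}}},"required":["series"]}

```bash
mkdir -p pics
python3 - <<'E'
from bench import sensors, eyes
import cv2
for n in("top","scene"):
    cv2.imwrite(f"pics/{n}0.png",eyes.snapshot(n)); c=eyes.get_calibration(n); print(n,c)
print(sensors.get_obs())
E
```

```text
top {'mtx': array([[472.989756  ,   0.        , 323.60806916],
       [  0.        , 472.989756  , 194.2453091 ],
       [  0.        ,   0.        ,   1.        ]]), 'k1': 0.007223643040261698, 'R': array([[ 0.06691779, -0.99774335,  0.00549704],
       [-0.9738554 , -0.06651238, -0.21721362],
       [ 0.21708907,  0.00918213, -0.97610861]]), 't': array([-0.06738913,  0.52145498,  1.17334785])}
scene {'mtx': array([[488.89212518,   0.        , 311.87315741],
       [  0.        , 488.89212518, 191.58871773],
       [  0.        ,   0.        ,   1.        ]]), 'k1': -0.1296067273836648, 'R': array([[ 0.83673781, -0.54726524, -0.019251  ],
       [-0.36423653, -0.52995826, -0.7658172 ],
       [ 0.40890291,  0.64780012, -0.64277011]]), 't': array([-0.44800538,  0.21883483,  1.3289785 ])}
{'time': 0.1, 'joint_positions': array([ 1.19290527e+00,  8.79097850e-02,  1.37205498e+00,  2.80772163e-05,
        1.68358332e+00, -1.03114282e-01]), 'qvel': array([-0.00112019, -0.00167278, -0.00349333,  0.00026764,  0.00057977,
       -0.00071897]), 'joint_torque': array([ 2.13512874e-03, -3.41251194e+01, -3.03301978e+01,  7.19481683e-02,
        3.04257427e-02, -8.30050294e-05]), 'tool_pos': array([0.14906085, 0.52892729, 0.20442995]), 'ee_rot': array([-3.13965047e+00, -2.29033293e-04,  2.86681879e+00]), 'wrist_force': array([-0.42999766, -0.286892  ,  0.18111441]), 'wrist_torque': array([ 0.04510624,  0.03057958, -0.0367675 ]), 'width': 0.09395519245264615}
```

View pics/top0.png

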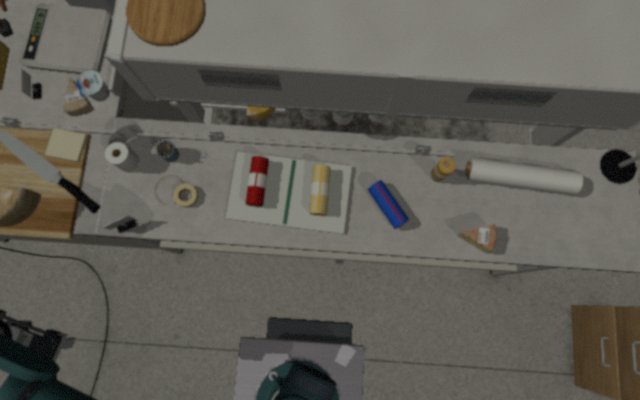

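View pics/scene0.png

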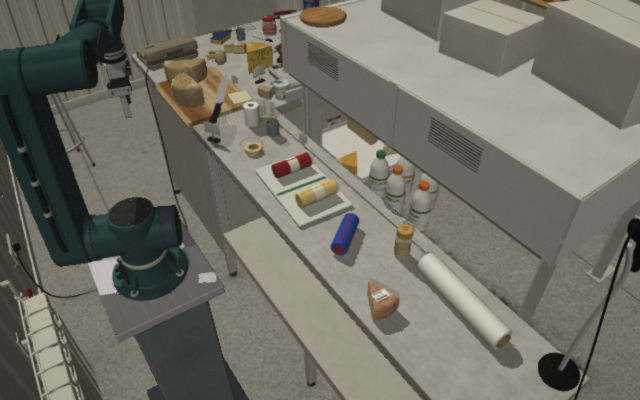

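The top view could offer three logs: red at (257,181), pale at (319,190) and a blue decoy at (388,204). By the description I choose the red one. The green line runs from about (292,160) to (287,222). A cabinet stands behind and above the back of the worktop.

```bash
cat > h.py <<'E'
import numpy as np, cv2
from bench import eyes
def ray(n,uv,z,c=None):
    c=c or eyes.get_calibration(n); K=c["mtx"]; R=np.array(c["R"]); t=np.array(c["t"])
    out=[]
    for u,v in np.atleast_2d(uv).astype(float):
        d=np.array([(u-K[0,2])/K[0,0],(v-K[1,2])/K[1,1]]); s=d.copy()
        for _ in range(10): s=d/(1+c["k1"]*(s@s))
        w=R.T@np.r_[s,1]; o=-R.T@t; out.append(o+w*(z-o[2])/w[2])
    return np.array(out)
E
python3 - <<'E'
import cv2
im=cv2.imread("pics/top0.png")[135:245,150:370]
im=cv2.convertScaleAbs(im,alpha=1.5)
cv2.imwrite("pics/c1.png",cv2.resize(im,(792,396),interpolation=cv2.INTER_CUBIC))
E
```

```text
(no output)
```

View pics/c1.png

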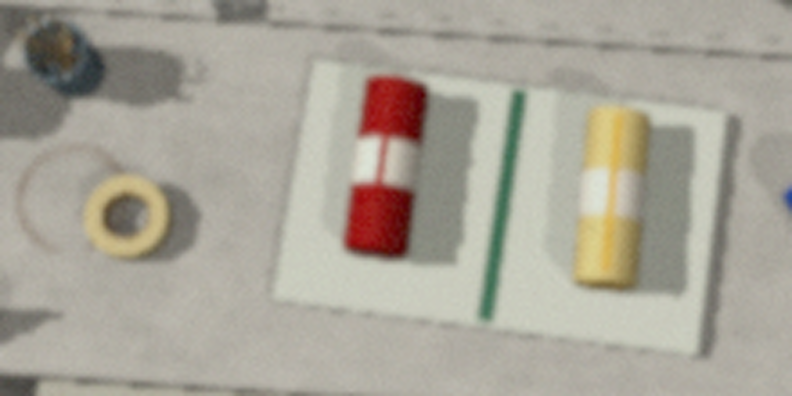

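The crop confirms it. The red log with its paper sleeve has its axis from (397,80) to (377,252). The line runs from (518,93) to (486,319), and the pale log is on the other side at (612,197).

Run:
```python
from h import *
c=lambda p:(np.array(p,float)+.5)/3.6-.5+np.array([150,135])
l=ray("top",c([(518,93),(486,319)]),.012); b=ray("top",c([(312,60),(735,115),(700,355),(275,298)]),.012)
r=ray("top",c([(397,79),(377,252)]),.036); p=ray("top",c([(618,107),(604,286)]),.036); t=ray("top",c([(128,215)]),.019)
w=ray("top",c([(90,70)]),.04)
k=eyes.get_calibration("top");print("cam",-k["R"].T@k["t"])
a=lambda q:np.arctan2(*(q[0]-q[1])[[1,0]])
for n,q in zip("lrp",(l,r,p)): print(n,q.mean(0),a(q),np.linalg.norm(q[0]-q[1]))
bc=b.mean(0);print("board",b,bc,[np.arctan2(*(b[i]-b[j])[[1,0]]) for i,j in((0,3),(1,2),(0,1),(3,2))],t,w)
y=a(l);ex=np.array([np.cos(y),np.sin(y)]);ey=np.array([-ex[1],ex[0]])
for q in(r,p): d=(q.mean(0)-bc)[:2];print(d@ex,d@ey)
```

```text
cam [ 0.25761029 -0.04332767  1.25895251]
l [0.536463   0.06186338 0.012     ] -0.05455974761986197 0.17536531373093492
r [0.55540724 0.14728012 0.036     ] -0.014405961714539377 0.13243769419566026
p [ 0.5432594 -0.0196655  0.036    ] -0.007101133020070367 0.1359634895871734
board [[ 0.63938264  0.21627354  0.012     ]
 [ 0.6179658  -0.10887575  0.012     ]
 [ 0.43287767 -0.09287924  0.012     ]
 [ 0.45401049  0.22388803  0.012     ]] [0.53605915 0.05960164 0.012     ] [np.float64(-0.04105370751544682), np.float64(-0.08621221538335093), np.float64(1.50502362094804), np.float64(1.504180996808616)] [[0.50779021 0.33833395 0.019     ]] [[0.6116506  0.37445372 0.04      ]]
0.014537951723992774 0.08860311056652943
0.011512184327815374 -0.07875654205817183
```

Request:
arm_command([
  [0.8, -3.9, -1.5, 0, 0, 0, 0],
  [0.8, -3.9, -1.5, 0, 0, 0, 0],
  [0.8, -3.9, -1.5, 0, 0, 0, 0],
  [0.8, -3.9, -1.5, 0, 0, 0, 0],
  [0.8, -3.9, -1.5, 0, 0, 0, 0],
  [0.8, -3.9, -1.5, 0, 0, 0, 0],
  [0.8, -3.9, -1.5, 0, 0, 0, 0],
  [0.8, -3.9, -1.5, 0, 0, 0, 0],
  [0.8, -3.9, -1.5, 0, 0, 0, 0],
  [0.8, -3.9, -1.5, 0, 0, 0, 0],
  [0.8, -3.9, -1.5, 0, 0, 0, 0],
  [0.8, -3.9, -1.5, 0, 0, 0, 0],
])

```text
time: 1.3
tool_pos: [0.5518, 0.2278, 0.2048]
ee_rot: [-3.141, -0.001, 2.867]
wrist_force: [0.0, 0.1, -0.4]
width: 0.0752
```

Request:
arm_command([
  [0.8, 0, 0, 0, 0, 0, 0.13],
  [0.8, 0, 0, 0, 0, 0, 0.13],
  [0.8, 0, 0, 0, 0, 0, 0.13],
  [0.8, 0, 0, 0, 0, 0, 0.13],
  [0.8, 0, 0, 0, 0, 0, 0.13],
  [0.8, 0, 0, 0, 0, 0, 0.13],
  [0.8, 0, 0, 0, 0, 0, 0.13],
  [0.8, 0, 0, 0, 0, 0, 0.13],
  [0.8, 0, 0, 0, 0, 0, 0.13],
  [0.8, 0, 0, 0, 0, 0, 0.13],
  [0.8, 0, 0, 0, 0, 0, 0],
  [0.8, 0, 0, 0, 0, 0, 0],
  [0.8, 0, 0, 0, 0, 0, 0],
])

```text
time: 2.6
tool_pos: [0.5507, 0.2291, 0.2052]
ee_rot: [-3.141, 0.0, 1.569]
wrist_force: [0.3, 0.0, 0.4]
width: 0.075
```

Run:
```python
from bench import sensors, eyes
import cv2, pickle
o=sensors.get_obs(); c=eyes.get_calibration("wrist"); im=eyes.snapshot("wrist")
pickle.dump(c,open("w1.pkl","wb")); cv2.imwrite("pics/w1.png",im)
print(o["time"],o["tool_pos"],o["ee_rot"],o["width"],o["wrist_force"])
```

```text
2.6 [0.55074172 0.22909229 0.20518265] [-3.14108545e+00  9.23694630e-05  1.56861408e+00] 0.07495294540578847 [0.29980142 0.04254132 0.35991382]
```

View pics/w1.png

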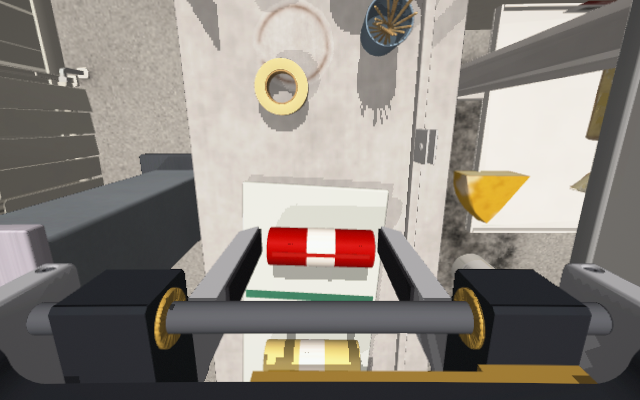

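The wrist view from the tape side shows the red log at (268–375, 228–267), the green line at (247–373, 290–300) and the pale log behind the gripper rod. I'll enlarge it for the log's angle.

Run:
```python
import cv2
im=cv2.imread("pics/w1.png")[170:310,230:400]
cv2.imwrite("pics/c2.png",cv2.resize(im,None,fx=4,fy=4,interpolation=cv2.INTER_CUBIC))
```

```text
(no output)
```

View pics/c2.png

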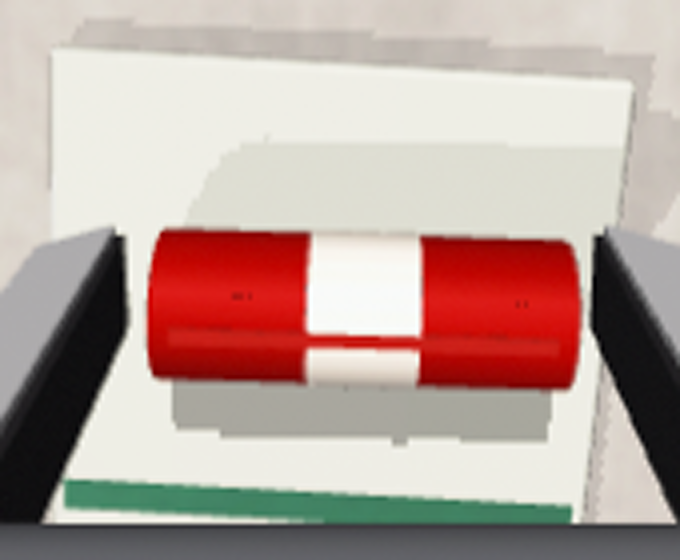

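```bash
cat >> h.py <<'E'
def logaxis(c,top,bot,cz=.036):
    """axis points at ends from silhouette pixels (bisecting rays)"""
    C=-np.array(c["R"]).T@np.array(c["t"]); P=[]
    for a,b in zip(top,bot):
        A,B=[(lambda v:v/np.linalg.norm(v))(ray("",q,0,c)[0]-C) for q in(a,b)]
        m=A+B; P.append(C+m*(cz-C[2])/m[2])
    return np.array(P)
def ang(q): return np.arctan2(*(q[1]-q[0])[[1,0]])
E
python3 - <<'E'
from h import *
import pickle
c=pickle.load(open("w1.pkl","rb")); f=lambda p:(np.array(p,float)+.5)/4-.5+np.array([230,170])
L=ray("",f([(65,479),(573,508)]),.012,c); b=ray("",f([(55,48),(632,83)]),.012,c)
a=logaxis(c,f([(160,230),(570,240)]),f([(155,379),(572,388)]))
print("cam",-c["R"].T@c["t"]); print(L,ang(L)); print(b,ang(b)); print(a,a.mean(0),ang(a))
y=(ang(L)+ang(b))/2; n=np.array([-np.sin(y),np.cos(y),0]); ex=np.array([n[1],-n[0],0])
print("yaw",y,"dist to line centre",(a.mean(0)-L[0])@n+.006,"board edge->line",(b.mean(0)-L.mean(0))@n+.006,"left ends along",(L[0]-a.mean(0))@ex,(b[0]-a.mean(0))@ex,(b[1]-a.mean(0))@ex)
E
```

```text
cam [0.55154453 0.30235744 0.3848754 ]
[[0.44694429 0.07466378 0.012     ]
 [0.62640568 0.06269455 0.012     ]] -0.0665966993143606
[[0.45376544 0.22915852 0.012     ]
 [0.63886954 0.21720929 0.012     ]] -0.06446462390987501
[[0.48693922 0.1513702  0.036     ]
 [0.61804145 0.14781781 0.036     ]] [0.55249034 0.14959401 0.036     ] -0.027089752556628224
yaw -0.0655306616121178 dist to line centre 0.08768094623195068 board edge->line 0.16080454304149938 left ends along -0.10041279012004982 -0.10372317972677457 0.08176610153499601
```

Request:
arm_command([
  [0.8, 0, 0.2, 2, 0, 0, 0.025],
  [0.8, 0, 0, 2, 0, 0, 0],
  [0.8, 0, 0, 2, 0, 0, 0],
  [0.8, 0, 0, 2, 0, 0, 0],
  [0.8, 0, 0, 2, 0, 0, 0],
  [0.8, 0, 0, 2, 0, 0, 0],
  [0.8, 0, 0, 2, 0, 0, 0],
  [0.8, 0, 0, 1.5, 0, 0, 0],
  [0.8, 0, 0, 0.8, 0, 0, 0],
  [0.8, -1, 0, 0, 0, 0, 0],
  [0.8, -1, 0, 0, 0, 0, 0],
  [0.8, -1, 0, 0, 0, 0, 0],
  [0.8, -0.5, 0, 0, 0, 0, 0],
  [0.8, 0, 0, 0, 0, 0, 0],
  [0.8, 0, 0, 0, 0, 0, 0],
  [0.8, 0, 0, 0, 0, 0, 0],
])

```text
time: 4.25
tool_pos: [0.5519, 0.1944, 0.0427]
ee_rot: [3.141, -0.0, 1.542]
wrist_force: [0.1, 0.0, 0.1]
width: 0.0751
```

Run:
```python
from bench import sensors, eyes
import cv2, pickle
o=sensors.get_obs(); im=eyes.snapshot("wrist"); s=eyes.snapshot("scene")
print(o["time"],o["tool_pos"],o["ee_rot"],o["wrist_force"])
a=cv2.resize(im[150:400,160:480],(800,625))[:300]; 
b=cv2.resize(s[130:240,220:380],(436,300))
cv2.imwrite("pics/w2.png",cv2.vconcat([cv2.resize(im[100:350,120:520],(480,300)),cv2.resize(s[130:230,220:380],(480,300),interpolation=cv2.INTER_CUBIC)]))
```

```text
4.25 [0.55194219 0.19435846 0.0427187 ] [ 3.14120056e+00 -3.80545100e-04  1.54193678e+00] [0.1042708  0.00987832 0.12730765]
```

View pics/w2.png

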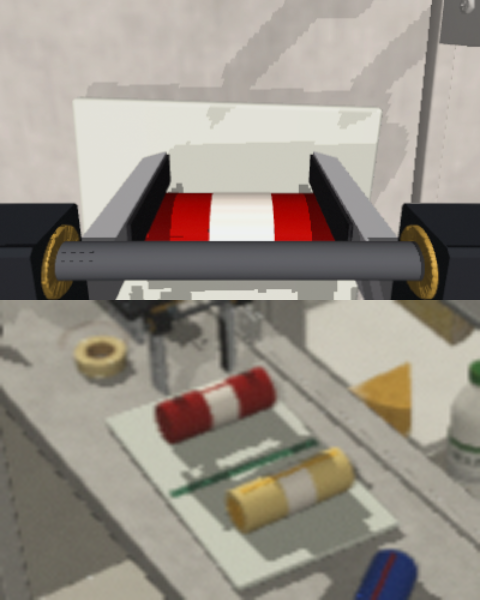

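The wrist half shows both fingers behind and above the red log. The scene half shows the tape, pale log and line undisturbed. Next is a slow push with a slight turn toward the line's angle.

Request:
arm_command([
  [0.8, -0.2, 0, 0, 0, 0, 0],
  [0.8, -0.2, 0, 0, 0, 0, 0],
  [0.8, -0.2, 0, 0, 0, 0, 0],
  [0.8, -0.2, 0, 0, 0, 0, 0],
  [0.8, -0.2, 0, 0, 0, 0, 0],
  [0.8, -0.2, 0, 0, 0, 0, 0],
  [0.8, -0.2, 0, 0, 0, 0, 0],
  [0.8, -0.2, 0, 0, 0, 0, 0],
  [0.8, -0.2, 0, 0, 0, 0, 0.001],
  [0.8, -0.2, 0, 0, 0, 0, 0.001],
  [0.8, -0.2, 0, 0, 0, 0, 0.001],
  [0.8, -0.2, 0, 0, 0, 0, 0.001],
  [0.8, -0.2, 0, 0, 0, 0, 0.001],
  [0.8, -0.2, 0, 0, 0, 0, 0.001],
  [0.8, -0.2, 0, 0, 0, 0, 0.001],
  [0.8, -0.2, 0, 0, 0, 0, 0.001],
  [0.8, -0.2, 0, 0, 0, 0, 0.001],
  [0.8, -0.2, 0, 0, 0, 0, 0.001],
  [0.8, -0.2, 0, 0, 0, 0, 0.001],
  [0.8, -0.2, 0, 0, 0, 0, 0.001],
])

```text
time: 6.35
tool_pos: [0.5505, 0.154, 0.0425]
ee_rot: [3.142, -0.0, 1.53]
wrist_force: [-0.3, -0.2, -0.0]
width: 0.0752
```

Run:
```python
from bench import sensors, eyes
import cv2
for i in range(2):
    o=sensors.get_obs(); t=eyes.snapshot("top")
    print(o["time"],o["tool_pos"],o["ee_rot"],o["wrist_force"]); cv2.imwrite(f"pics/t2_{i}.png",t)
im=[cv2.convertScaleAbs(cv2.imread(f"pics/t2_{i}.png")[135:245,220:370],alpha=1.5) for i in(0,1)]
cv2.imwrite("pics/t2.png",cv2.resize(cv2.hconcat([im[0][:,:100],im[1][:,:100]]),(800,440),interpolation=cv2.INTER_CUBIC))
```

```text
6.35 [0.55054148 0.15402002 0.04249123] [ 3.14156527e+00 -5.84054892e-05  1.52972184e+00] [-0.32280266 -0.20816881 -0.02860914]
6.4 [0.55051196 0.15371894 0.04245534] [-3.14153092e+00  2.33760594e-04  1.52950428e+00] [-0.05340234 -0.11204163 -0.26975203]
```

View pics/t2.png

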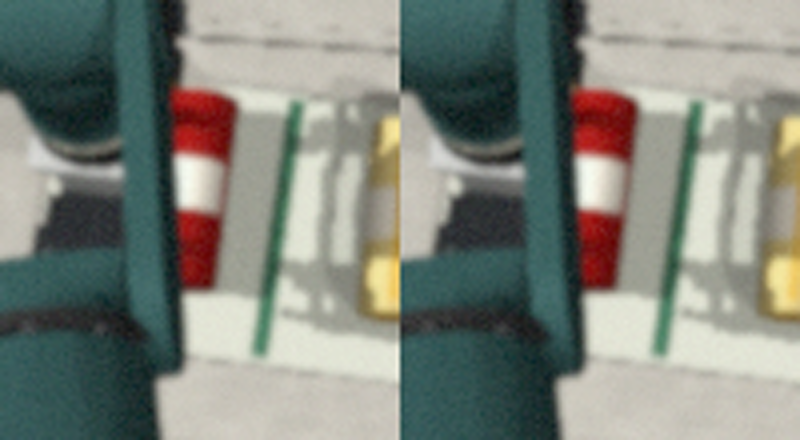

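```bash
cat >> h.py <<'E'
N=np.array([np.sin(.0655),np.cos(.0655)]); LC=np.array([.5363,.0627])
def edge(px,off,s,r=.0242):
    q=ray("top",(np.array(px,float)+.5)/s-.5+np.array(off),.036)
    print("log y rel line",(q[:,:2]-LC)@N+r,"mean",((q[:,:2]-LC)@N).mean()+r,"yaw rel",ang(q[::-1])+.0655)
def line(px,off,s):
    q=ray("top",(np.array(px,float)+.5)/s-.5+np.array(off),.012); print("line bias",(q[:,:2]-LC)@N)
E
python3 - <<'E'
from h import *
edge([(236,100),(214,285)],(220,135),4); line([(296,103),(260,354)],(220,135),4)
edge([(376,122),(360,310)],(220,135),4,-.0242)
print((np.array([.5505,.1537])-LC)@N)
E
```

```text
log y rel line [0.06201654 0.057018  ] mean 0.05951727296120217 yaw rel 0.03925296046102857
line bias [-8.86662656e-05 -1.69633922e-03]
log y rel line [-0.0818104  -0.08891691] mean -0.08536365434763225 yaw rel 0.05528484286487168
0.09173429848776102
```

Both frames show the log rolling with the fingers, at about 60 mm and parallel to within 0.04 rad. I'll continue.

Request:
arm_command([
  [0.8, -0.2, 0, 0, 0, 0, 0.0012],
  [0.8, -0.2, 0, 0, 0, 0, 0.0012],
  [0.8, -0.2, 0, 0, 0, 0, 0.0012],
  [0.8, -0.2, 0, 0, 0, 0, 0.0012],
  [0.8, -0.2, 0, 0, 0, 0, 0.0012],
  [0.8, -0.2, 0, 0, 0, 0, 0.0012],
  [0.8, -0.2, 0, 0, 0, 0, 0.0012],
  [0.8, -0.2, 0, 0, 0, 0, 0.0012],
  [0.8, -0.2, 0, 0, 0, 0, 0.0012],
  [0.8, -0.2, 0, 0, 0, 0, 0.0012],
  [0.8, -0.2, 0, 0, 0, 0, 0.0012],
  [0.8, -0.2, 0, 0, 0, 0, 0.0012],
  [0.8, -0.2, 0, 0, 0, 0, 0.0012],
  [0.8, -0.2, 0, 0, 0, 0, 0.0012],
  [0.8, -0.2, 0, 0, 0, 0, 0.0012],
  [0.8, -0.2, 0, 0, 0, 0, 0.0012],
  [0.8, -0.2, 0, 0, 0, 0, 0.0012],
  [0.8, -0.2, 0, 0, 0, 0, 0.0012],
  [0.8, -0.1, 0, 0, 0, 0, 0.0012],
  [0.8, 0, 0, 0, 0, 0, 0],
])

```text
time: 8.45
tool_pos: [0.5486, 0.1171, 0.0425]
ee_rot: [-3.142, -0.0, 1.507]
wrist_force: [0.6, -0.7, 0.3]
width: 0.0753
```

Run:
```python
from bench import sensors, eyes
import cv2
for i in range(6):
    o=sensors.get_obs(); t=eyes.snapshot("top"); cv2.imwrite(f"pics/t3_{i}.png",t)
    if i in(0,5):print(o["time"],o["tool_pos"],o["ee_rot"],o["wrist_force"])
im=[cv2.convertScaleAbs(cv2.imread(f"pics/t3_{i}.png")[135:245,245:345],alpha=1.5) for i in(0,5)]
cv2.imwrite("pics/t3.png",cv2.resize(cv2.hconcat(im),(800,440),interpolation=cv2.INTER_CUBIC))
```

```text
8.45 [0.54863417 0.11705252 0.04247599] [-3.14158531e+00 -4.77786788e-05  1.50672493e+00] [ 0.62796706 -0.68512324  0.30641266]
8.7 [0.54864954 0.11729821 0.04248641] [ 3.14153268e+00 -9.61412068e-05  1.50713680e+00] [ 0.35671218 -1.14734823 -0.06450595]
```

View pics/t3.png

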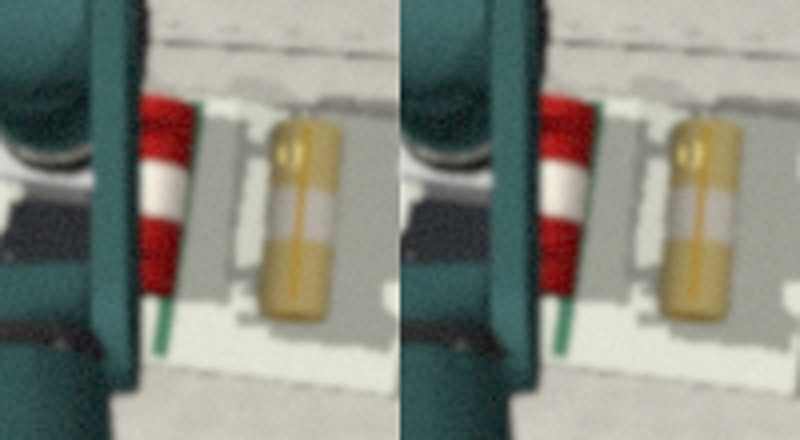

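Run:
```python
from h import *
edge([(197,105),(174,290)],(245,135),4); line([(202,105),(160,353)],(245,135),4)
print("tcp",(np.array([.5486,.1173])-LC)@N, "yaw rel",1.507-np.pi/2+.0655)
```

```text
log y rel line [0.02085551 0.01740249] mean 0.019129000738956143 yaw rel 0.027105304375455205
line bias [-0.0043722  -0.00159547]
tcp 0.05528799209346317 yaw rel 0.0017036732051033399
```

The log has stopped, coasting about 4 mm ahead of the fingers. It sits about 20 mm short and nearly parallel, and the pale log hasn't moved. Last stretch, slower.

Request:
arm_command([
  [0.8, -0.15, 0, 0, 0, 0, 0],
  [0.8, -0.15, 0, 0, 0, 0, 0],
  [0.8, -0.15, 0, 0, 0, 0, 0],
  [0.8, -0.15, 0, 0, 0, 0, 0],
  [0.8, -0.15, 0, 0, 0, 0, 0],
  [0.8, -0.15, 0, 0, 0, 0, 0],
  [0.8, -0.15, 0, 0, 0, 0, 0],
  [0.8, -0.15, 0, 0, 0, 0, 0],
  [0.8, -0.15, 0, 0, 0, 0, 0],
  [0.8, -0.15, 0, 0, 0, 0, 0],
  [0.8, -0.15, 0, 0, 0, 0, 0],
  [0.8, -0.15, 0, 0, 0, 0, 0],
  [0.8, -0.1, 0, 0, 0, 0, 0],
  [0.8, -0.1, 0, 0, 0, 0, 0],
  [0.8, 0, 0, 0, 0, 0, 0],
  [0.8, 0, 0, 0, 0, 0, 0],
  [0.8, 0, 0, 0, 0, 0, 0],
])

```text
time: 10.45
tool_pos: [0.5474, 0.0973, 0.0425]
ee_rot: [3.142, -0.0, 1.507]
wrist_force: [0.2, -0.0, 0.2]
width: 0.0752
```

Request:
arm_command([
  [0.8, 0.5, 0, 0, 0, 0, 0],
  [0.8, 1, 0, 0, 0, 0, 0],
  [0.8, 1.5, 0, 0, 0, 0, 0],
  [0.8, 2, 0, 0, 0, 0, 0],
  [0.8, 2, 0, -2, 0, 0, 0],
  [0.8, 2, 0, -3, 0, 0, 0],
  [0.8, 0, 0, -3, 0, 0, 0],
  [0.8, 0, 0, -3, 0, 0, 0],
  [0.8, 0, 0, -3, 0, 0, 0],
  [0.8, 0, 0, -3, 0, 0, 0],
  [0.8, 0, 0, 0, 0, 0, 0],
  [0.8, 0, 0, 0, 0, 0, 0],
  [0.8, 0, 0, 0, 0, 0, 0],
])

```text
time: 11.75
tool_pos: [0.5522, 0.1875, 0.2104]
ee_rot: [-3.138, 0.001, 1.508]
wrist_force: [-0.1, 0.0, -0.7]
width: 0.0751
```

Run:
```python
from bench import sensors, eyes
import cv2, pickle
o=sensors.get_obs(); c=eyes.get_calibration("wrist"); im=eyes.snapshot("wrist"); t=eyes.snapshot("top")
pickle.dump(c,open("w4.pkl","wb")); cv2.imwrite("pics/w4raw.png",im); cv2.imwrite("pics/t4raw.png",t)
print(o["time"],o["tool_pos"],o["ee_rot"])
a=cv2.resize(im[200:350,220:420],(800,600))
b=cv2.resize(cv2.convertScaleAbs(t[145:245,150:370],alpha=1.5),(792,360),interpolation=cv2.INTER_CUBIC)
cv2.imwrite("pics/w4.png",a);cv2.imwrite("pics/t4.png",b)
```

```text
11.75 [0.55218029 0.18751085 0.21036618] [-3.13831203e+00  7.75254604e-04  1.50766273e+00]
```

View pics/t4.png

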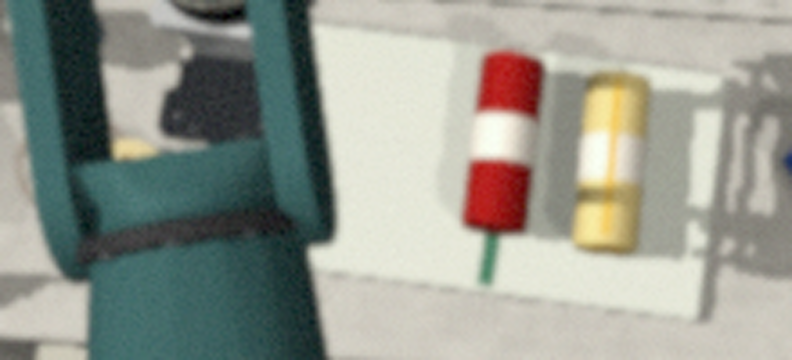

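View pics/w4.png

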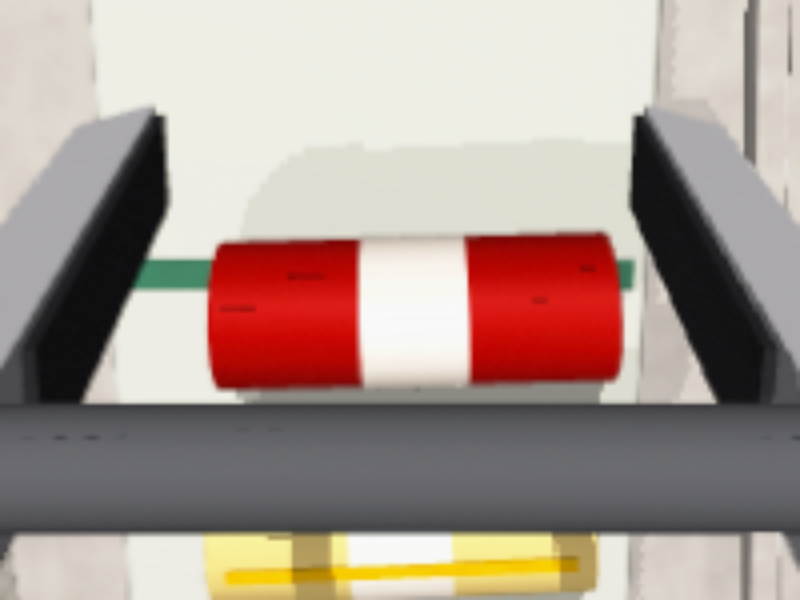

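The top view shows the log over the line, with the line showing at (488,258) below it. The wrist view gives silhouette edges (218,243)–(612,233) and (220,387)–(615,378), and the line's centre from (140,275) to (633,275).

Run:
```python
from h import *
import pickle
c=pickle.load(open("w4.pkl","rb")); f=lambda p:(np.array(p,float)+.5)/4-.5+np.array([220,200])
L=ray("",f([(140,275),(633,275)]),.012,c); a=logaxis(c,f([(218,243),(612,233)]),f([(220,387),(615,378)]))
y=ang(L); n=np.array([-np.sin(y),np.cos(y),0]); ex=np.array([n[1],-n[0],0])
print("wrist: y",(a.mean(0)-L[0])@n,"x from right end",(a.mean(0)-L[1])@ex+.09,"rel",ang(a)-y,y)
s=3.6;o=(150,145); q=lambda p,z:ray("top",(np.array(p,float)+.5)/s-.5+np.array(o),z)
t=q([(514,53),(495,232)],.036);l=q([(491,240),(486,283)],.012)
print("top: y",((t[:,:2]-LC)@N),"line",((l[:,:2]-LC)@N))
pz=q([(618,72),(605,250)],.036).mean(0);print("pale",pz,"was .5433 -.0197")
```

```text
wrist: y 0.00015988416408773315 x from right end 0.013725455812052534 rel 0.02701221203022116 -0.06184177880915719
top: y [ 0.00116156 -0.00500642] line [-0.00062312 -0.00178341]
pale [ 0.54289741 -0.02005545  0.036     ] was .5433 -.0197
```

Both views agree: the log is on the line (0 to −2 mm sideways, 14 mm lengthways, 0.03–0.05 rad off parallel). The pale log hasn't moved and the arm is clear, so I'm handing in.

```bash
python3 -c "
from bench import job; print(job.close_job())"
```

```text
the job is handed in; nothing more can be done
None
```

I rolled the red log onto the green line with the two open fingertips, about 6 mm above its mid-height, in three slow pushes. I then backed off, lifted clear and handed in at about 12 s. No verdict is reported.

**Red log:** by the wrist camera its centre was 0.2 mm from the line sideways and about 14 mm lengthways, and its axis was 0.027 rad off the line. The top camera gave about −2 mm sideways and roughly 0.05 rad. The two differ by about 2 mm and 0.02 rad, and both are within tolerance. It was pushed over about 88 mm, roughly 210° if it rolled without slipping. I did not measure the turn directly.

**Other things:** the pale log was within 1 mm of where it started. I did not re-measure the tape, jar and cheese portion at the end, but the arm never came near the jar or portion. The arm partly hid the tape in the last top view.

**Pictures:** I viewed 9.

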